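# Stage the cut tubes in the colour-coded welding cradles

### The arm

A 6-joint arm with a two-finger parallel gripper is mounted at the origin on the work surface. World frame = base frame: x ahead of the robot, y to its left, z up, the work surface at z = 0. Lengths are in m, angles in rad, forces in N, time in s.
With the tool pointing down it reaches from about 0.3 to 0.775 m from the base axis. Payload 14.6 kg.
Tool frame: the origin (TCP) lies midway between the tips of the shut fingers; the grasp point (between the pads) lies 19 mm behind it; z points along the fingers, y is the line along which they close (so a half turn about z gives the same grasp; the last joint's range is limited). The gripper opens to 94 mm and grips with 3 to 60 N. Pads are 16 mm wide; open, the fingers measure 119 mm over their backs; the gripper's body (75 mm by 177 mm) begins 78 mm behind the grasp point.
Start: joints at [1.104, 0.3, 1.521, -0, 1.321, -0.067], TCP at [0.214, 0.507, 0.205] pointing down, gripper open.
Joint ranges: [-3.03, 3.03], [-0.79, 2.21], [0.23, 2.52], [-1.04, 4.18], [0, 3.07], [-2.55, 2.55]. Speed limits (rad/s): [2.22, 2.22, 2.57, 3.14, 3.14, 3.14].

### API

Orientations are given as [roll, pitch, yaw] about the fixed x, y, z axes, in that order (R = Rz(yaw) Ry(pitch) Rx(roll)).
In Python, from station import ctrl gives the robot as it stands. The module is installed in compiled form; this text tells all that it offers.
- The arm moves only by the tool servo_tool, never from a script. Its argument "plan" is a list of rows, each a list of 7 numbers: the opening in per cent of the stroke, from 0 (shut) to 100 (fully open), then the shift along the tool's x, y, z in m, then the turn, a rotation vector about the tool's x, y, z in rad. A call has exactly 8 rows; each row shifts and turns the commanded pose from where the row before left it, along the tool's axes as they then stand; what a row does not reach is not made up. A row lasts 1/8 s, in which the tool goes at most 62.5 mm and 10.7 degrees, less where a joint would pass 70% of its speed; a pose out of reach is approached as far as the arm can. A call with a gripper value outside its range is refused whole. The fingers move at their own pace and stop on an object; "force" is the grip in N (left out, the last holds). Time passes only in rows, so rows that do not move let the fingers close, or fill a call up. It gives the time, the measured TCP pose, the force, the opening and the grip force at its end, in the units of the state.
- ctrl.get_obs(): the state, without advancing time (a new reading comes with each control period).
- ctrl.camera(name): name is "scene" or "top" or "wrist"; returns a dict with "pixels" (400x640x3 uint8, red, green, blue), "z_map" (400x640 float32, m along the optical axis (not along the pixel's ray), 0 where there is no reading), "mtx" (3x3 intrinsics, pixels), "pose" (4x4, takes a point from camera to world coordinates). Camera axes: x right, y up, looking along -z (the intrinsics and any distortion apply to the point x, -y, -z); pixel columns grow to the right and rows downward; lengths in m; the calibration is good to about 2 mm. A picture is of the moment at which its call begins.
- ctrl.hand_in(): hands the job in; it is judged then, once.
The state is a dict: "time_s": time; "qpos": joint angles; "joint_vel": joint speeds; "tau": joint torques, N m; "ee_pos": TCP position; "eef_rot": TCP orientation; "force": force on the tool from outside, world axes, zero at the start; "moment": the same for the moment, N m; "grip_width": finger opening in m; "grip_force": force on a finger pad.
Only numpy, scipy, OpenCV 4.12 (cv2) and the standard library are available. Lean on these libraries where they do the work, as an engineer would, in place of code of your own. Each camera call takes 0.05 s, during which the arm holds its last target. There are 200 camera calls.

### The job

Move the four cut tubes from the grey saw rack to the row of welding cradles on the aluminium rail: the painted bands on a tube's ends show its steel grade, and each tube belongs in the cradle with the base plate of that colour, so that grades are not mixed at the weld. Lay each tube fully down in both notches of its cradle and centred along it, to within about a centimetre. Drop no tube onto the bench, and do not shift the spray can or the square.

Things in the scene. Friction and masses are not known exactly. Their poses are not given: they have to be found in the camera images.
- tube_red_center (a point): centre of the loose steel tube with red bands (20 mm) painted on its ends; round, diameter 33.7 mm, 130 mm long, 0.15 to 0.29 kg. Its y axis runs along the tube (any roll). It starts level in V-notches of the grey saw rack, centre 62 mm above the bench, neighbours 78 mm apart; supports 40 mm either side of mid-rack, between them free room down to the rack's base, 14 mm above the bench
- tube_blue_center (a point): centre of the loose steel tube with blue bands (20 mm) painted on its ends; round, diameter 33.7 mm, 130 mm long, 0.15 to 0.29 kg. Its y axis runs along the tube (any roll). It starts level in V-notches of the grey saw rack, centre 62 mm above the bench, neighbours 78 mm apart; supports 40 mm either side of mid-rack, between them free room down to the rack's base, 14 mm above the bench
- tube_green_center (a point): centre of the loose steel tube with green bands (20 mm) painted on its ends; round, diameter 33.7 mm, 130 mm long, 0.15 to 0.29 kg. Its y axis runs along the tube (any roll). It starts level in V-notches of the grey saw rack, centre 62 mm above the bench, neighbours 78 mm apart; supports 40 mm either side of mid-rack, between them free room down to the rack's base, 14 mm above the bench
- tube_yellow_center (a point): centre of the loose steel tube with yellow bands (20 mm) painted on its ends; round, diameter 33.7 mm, 130 mm long, 0.15 to 0.29 kg. Its y axis runs along the tube (any roll). It starts level in V-notches of the grey saw rack, centre 62 mm above the bench, neighbours 78 mm apart; supports 40 mm either side of mid-rack, between them free room down to the rack's base, 14 mm above the bench
- cradle_red: cradle with red painted base plate (66 x 104 x 4 mm), fixed, carrying two 6 mm steel plates 40 mm either side of its middle along y, with 90 degree V-notches open upward, 65 mm wide, tips 55 mm high. Origin: middle of the underside, 10 mm above the bench. A tube lies level along its y axis, centre 52 mm above the origin. x: along the row, neighbours 78 mm apart. Free between the plates down to the base
- cradle_blue: cradle with blue painted base plate (66 x 104 x 4 mm), fixed, carrying two 6 mm steel plates 40 mm either side of its middle along y, with 90 degree V-notches open upward, 65 mm wide, tips 55 mm high. Origin: middle of the underside, 10 mm above the bench. A tube lies level along its y axis, centre 52 mm above the origin. x: along the row, neighbours 78 mm apart. Free between the plates down to the base
- cradle_green: cradle with green painted base plate (66 x 104 x 4 mm), fixed, carrying two 6 mm steel plates 40 mm either side of its middle along y, with 90 degree V-notches open upward, 65 mm wide, tips 55 mm high. Origin: middle of the underside, 10 mm above the bench. A tube lies level along its y axis, centre 52 mm above the origin. x: along the row, neighbours 78 mm apart. Free between the plates down to the base
- cradle_yellow: cradle with yellow painted base plate (66 x 104 x 4 mm), fixed, carrying two 6 mm steel plates 40 mm either side of its middle along y, with 90 degree V-notches open upward, 65 mm wide, tips 55 mm high. Origin: middle of the underside, 10 mm above the bench. A tube lies level along its y axis, centre 52 mm above the origin. x: along the row, neighbours 78 mm apart. Free between the plates down to the base
- spray_can: bystander: upright silver and white spray can, 44 mm diameter, 130 mm tall, loose, between the two racks; origin at the centre of its underside
- try_square: bystander: a loose engineer's square lying flat on the bench beyond the racks: black stock 90 x 18 x 14 mm along its y axis, steel blade 110 x 22 x 4 mm pointing along +x; origin at the middle of the stock's underside
There are look-alikes about, which are no part of the job. What is shaped like the part that bears tube_blue_center but brown or turquoise is not meant.

How it is judged:
At the end, for the whole second after the job is handed in: Every tube rests, released and still, in both V-notches of the cradle of its own colour: its centre within 13 mm (seen from above) of the cradle's middle and 47 to 57 mm above the cradle's underside, its axis within 0.12 rad of the cradle's y axis (horizontal distance between tube_red_center and cradle_red below 0.013 m and z of tube_red_center in the frame of cradle_red between 0.047 and 0.057 m and angle between the y axis of tube_red_center and the y axis of cradle_red, either way round below 0.12 rad and linear speed of each of tube_red, tube_blue, tube_green, tube_yellow below 0.02 m/s and angular speed of each of tube_red, tube_blue, tube_green, tube_yellow below 0.3 rad/s and horizontal distance between tube_blue_center and cradle_blue below 0.013 m and z of tube_blue_center in the frame of cradle_blue between 0.047 and 0.057 m and angle between the y axis of tube_blue_center and the y axis of cradle_blue, either way round below 0.12 rad and horizontal distance between tube_green_center and cradle_green below 0.013 m and z of tube_green_center in the frame of cradle_green between 0.047 and 0.057 m and angle between the y axis of tube_green_center and the y axis of cradle_green, either way round below 0.12 rad and horizontal distance between tube_yellow_center and cradle_yellow below 0.013 m and z of tube_yellow_center in the frame of cradle_yellow between 0.047 and 0.057 m and angle between the y axis of tube_yellow_center and the y axis of cradle_yellow, either way round below 0.12 rad); the robot touches nothing.
It fails at once if the red tube has fallen off its rack onto the bench or a base plate (centre below 35 mm) (height (world z) of tube_red_center below 0.035 m).
It fails at once if the blue tube has fallen off its rack onto the bench or a base plate (centre below 35 mm) (height (world z) of tube_blue_center below 0.035 m).
It fails at once if the green tube has fallen off its rack onto the bench or a base plate (centre below 35 mm) (height (world z) of tube_green_center below 0.035 m).
It fails at once if the yellow tube has fallen off its rack onto the bench or a base plate (centre below 35 mm) (height (world z) of tube_yellow_center below 0.035 m).
It fails at once if the spray can or the square has been shifted by more than 20 mm, or the can tipped (distance of any of spray_can, try_square from where it was at the start of the episode above 0.02 m or angle between spray_can's own z axis and vertical above 0.3 rad).
It also fails if it takes over 96 s, if anything falls off the work surface, if the arm or the gripper's body presses on something with over 40 N, if the wrist force passes 120 N, or if a joint passes its speed limit or range.

## Working session

There is one attempt and no reset: what is moved stays moved. The work goes in short steps, Python scripts to look and compute and a tool call to move; the robot and the scene stay as the last step left them, time stands still between calls to the robot, and variables do not carry over. Pictures are saved under pics/ and viewed, at most 14 in all, crops included, and the job is handed in when it is done.

Besides the shell and the picture viewer there is one more tool, called after "Request:" as name(argument=value, ...), one argument or row to a line, values as JSON. servo_tool: Moves the arm, as the interface text tells. Its arguments: {"type":"object","properties":{"plan":{"type":"array","items":{"type":"array","items":{"type":"number"}}},"force":{"type":"number"}},"required":["plan"]}

```bash
mkdir -p pics; python3 - <<'E'
from station import ctrl
import cv2,numpy as np
for n in("top","scene"):
    c=ctrl.camera(n); cv2.imwrite(f"pics/{n}0.png",c["pixels"][:,:,::-1]); np.savez(f"{n}0.npz",**c)
    print(n,c["mtx"].round(1).tolist(),c["pose"].round(3).tolist())
o=ctrl.get_obs();print(o)
E
```

```text
top [[521.0, 0.0, 328.0], [0.0, 521.0, 189.4], [0.0, 0.0, 1.0]] [[-0.002, 0.989, -0.147, 0.32], [-1.0, -0.003, -0.002, -0.094], [-0.002, 0.147, 0.989, 1.361], [0.0, 0.0, 0.0, 1.0]]
scene [[408.0, 0.0, 318.6], [0.0, 408.0, 196.5], [0.0, 0.0, 1.0]] [[-0.242, -0.722, 0.648, 1.179], [0.97, -0.188, 0.153, 0.059], [0.011, 0.665, 0.746, 0.821], [0.0, 0.0, 0.0, 1.0]]
{'time_s': 0.1, 'qpos': array([ 1.10441381e+00,  3.00412731e-01,  1.52151286e+00,  1.68125080e-05,
        1.32065887e+00, -6.65952076e-02]), 'joint_vel': array([-0.00061988, -0.00136531, -0.00227027,  0.00019125, -0.00328549,
        0.00140968]), 'tau': array([ 6.29359620e-04, -5.32636464e+01, -3.53290057e+01,  7.09445472e-02,
        2.34476494e-02, -7.98123688e-05]), 'ee_pos': array([0.21396843, 0.50643184, 0.20494719]), 'eef_rot': array([-3.14060412e+00, -8.22504054e-05,  2.74180114e+00]), 'force': array([-0.05726245, -0.56845054,  0.51405361]), 'moment': array([-0.03357797,  0.02032907, -0.04623118]), 'grip_force': 0.0, 'grip_width': 0.09390560145437339}
```

View pics/top0.png

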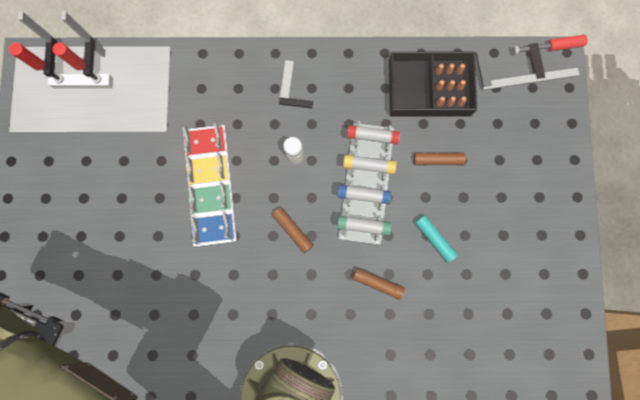

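View pics/scene0.png

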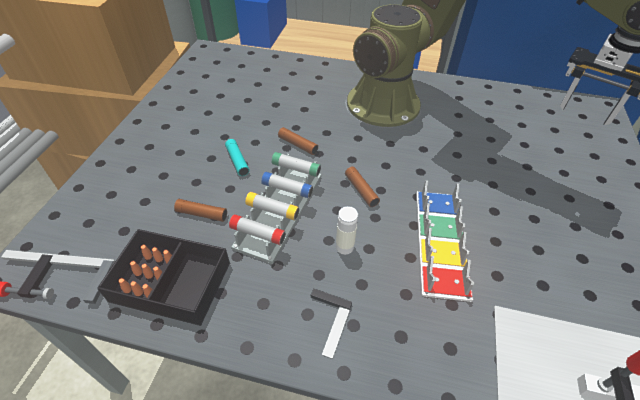

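The top view shows the rack tubes at red (373,134), yellow (370,164), blue (365,194) and green (365,227). The cradle plates are at red (207,140), yellow (208,169), green (211,198) and blue (212,230).

The possible confusions:
- **Blue tube:** the turquoise rod at (436,238) and the brown rods at (440,158), (292,229) and (378,282) lie on the bench, so none of them is a target.
- **Red:** the red clamps at (28,57), (68,55) and (568,43) are not tubes.

```bash
cat > h.py <<'E'
import numpy as np,cv2
def ray(c,uv,z):
    K,P=c["mtx"],c["pose"]; uv=np.atleast_2d(uv).astype(float)
    d=np.c_[(uv[:,0]-K[0,2])/K[0,0],-(uv[:,1]-K[1,2])/K[1,1],-np.ones(len(uv))]@P[:3,:3].T
    return P[:3,3]+d*((z-P[2,3])/d[:,2])[:,None]
def cloud(c):
    v,u=np.indices(c["z_map"].shape);K,P=c["mtx"],c["pose"];z=c["z_map"]
    p=np.stack([(u-K[0,2])/K[0,0]*z,-(v-K[1,2])/K[1,1]*z,-z],-1)
    return p@P[:3,:3].T+P[:3,3]
HUE={"red":(0,8),"yellow":(20,32),"green":(65,88),"blue":(105,122)}
def blobs(c,col,box,amin=8):
    h=cv2.cvtColor(c["pixels"],cv2.COLOR_RGB2HSV);lo,hi=HUE[col]
    m=cv2.inRange(h,(lo,90,50),(hi,255,255))
    if col=="red": m|=cv2.inRange(h,(172,90,50),(180,255,255))
    x0,y0,x1,y1=box; k=np.zeros_like(m);k[y0:y1,x0:x1]=m[y0:y1,x0:x1]
    n,l,s,ce=cv2.connectedComponentsWithStats(k)
    return [(s[i,4],ce[i],l==i) for i in range(1,n) if s[i,4]>=amin]
E
python3 - <<'E'
from h import *
c=dict(np.load("top0.npz"));s=dict(np.load("scene0.npz"))
P=cloud(c)
for col in HUE:
    for nm,cc,box in(("top",c,(330,115,405,250)),("scene",s,(220,140,325,255))):
        b=sorted(blobs(cc,col,box),key=lambda t:-t[0])[:2]
        q=np.array([ray(cc,t[1],.066)[0] for t in b]); 
        print(col,nm,[(t[0],t[1].round(1).tolist()) for t in b],"ends",q[:,:2].round(4).tolist(),"mid",q.mean(0)[:2].round(4),"len",np.linalg.norm(q[0]-q[-1]).round(4))
        if nm=="top":print("  ztop",[np.percentile(P[t[2]][:,2],90).round(4) for t in b])
    for nm,cc,box in(("top",c,(180,120,240,250)),("scene",s,(410,185,475,305))):
        b=max(blobs(cc,col,box),key=lambda t:t[0])
        cnt=max(cv2.findContours(b[2].astype(np.uint8),0,1)[0],key=cv2.contourArea)
        r=cv2.minAreaRect(cnt); 
        w=ray(cc,b[1],.014)[0]; corners=ray(cc,cv2.boxPoints(r),.014)[:,:2]
        print(col,"cradle",nm,b[0],b[1].round(1),w[:2].round(4),"rectc",corners.mean(0).round(4),corners.round(3).tolist(),"z",np.median(P[b[2]][:,2]).round(4) if nm=="top" else "")
E
python3 - <<'E'
import cv2
a=cv2.imread("pics/top0.png")
cv2.imwrite("pics/crop0.png",cv2.resize(a[115:255,175:415],None,fx=3.3,fy=3.3,interpolation=cv2.INTER_CUBIC))
E
```

```text
red top [(np.int32(103), [351.4, 131.3]), (np.int32(98), [395.1, 136.8])] ends [[0.6625, -0.1518], [0.6477, -0.2631]] mid [ 0.6551 -0.2074] len 0.1122
  ztop [np.float64(0.082), np.float64(0.081)]
red scene [(np.int32(130), [276.6, 235.5]), (np.int32(115), [233.8, 221.3])] ends [[0.6637, -0.1594], [0.6497, -0.2689]] mid [ 0.6567 -0.2141] len 0.1105
red cradle top 672 [204.9 141. ] [0.6511 0.2346] rectc [0.6525 0.2359] [[0.679, 0.29], [0.69, 0.191], [0.626, 0.182], [0.615, 0.281]] z 0.0155
red cradle scene 882 [445.7 281.7] [0.6553 0.2315] rectc [0.6525 0.2341] [[0.693, 0.178], [0.626, 0.179], [0.612, 0.293], [0.679, 0.287]] z 
yellow top [(np.int32(105), [347.4, 161.1]), (np.int32(102), [391.2, 166.7])] ends [[0.5849, -0.141], [0.5703, -0.2516]] mid [ 0.5776 -0.1963] len 0.1116
  ztop [np.float64(0.0813), np.float64(0.0804)]
yellow scene [(np.int32(121), [291.0, 211.5]), (np.int32(107), [249.9, 198.4])] ends [[0.5874, -0.148], [0.5727, -0.2577]] mid [ 0.58   -0.2028] len 0.1106
yellow cradle top 676 [207.4 169.6] [0.5738 0.2256] rectc [0.5742 0.2279] [[0.599, 0.285], [0.612, 0.181], [0.55, 0.172], [0.537, 0.275]] z 0.0154
yellow cradle scene 618 [446.1 252.6] [0.5757 0.2293] rectc [0.5747 0.2332] [[0.614, 0.189], [0.546, 0.19], [0.535, 0.279], [0.603, 0.275]] z Traceback (most recent call last):
  File "<stdin>", line 8, in <module>
IndexError: too many indices for array: array is 1-dimensional, but 2 were indexed
```

View pics/crop0.png

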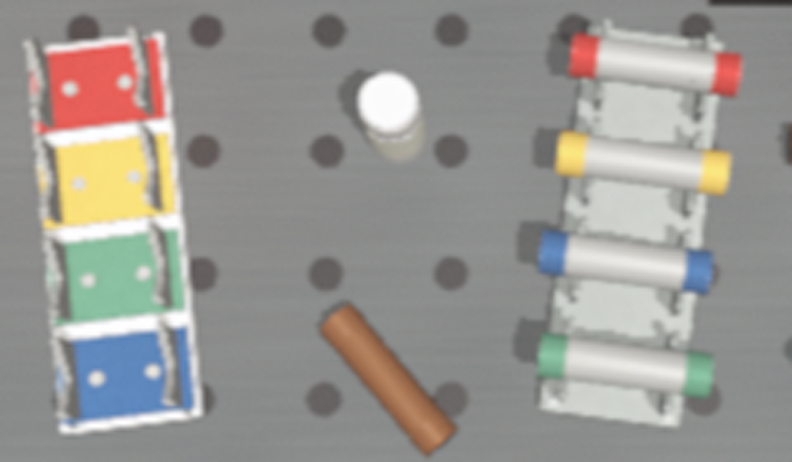

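The crop confirms four banded tubes on the grey rack and the cradle order red, yellow, green, blue. I'll widen the hue ranges.

```bash
sed -i 's/"green":(65,88),"blue":(105,122)/"green":(60,95),"blue":(100,130)/; s/(lo,90,50)/(lo,70,40)/' h.py
python3 - <<'E'
from h import *
c=dict(np.load("top0.npz"));s=dict(np.load("scene0.npz"))
for nm,cc,box,cb in(("top",c,(330,115,405,250),(180,120,240,250)),("scene",s,(220,140,325,255),(410,185,475,305))):
    P=cloud(cc)
    for col in HUE:
        b=sorted(blobs(cc,col,box),key=lambda t:-t[0])[:2]
        q=np.array([ray(cc,t[1],.066)[0] for t in b]).reshape(-1,3)
        d=np.array([np.median(P[t[2]],axis=0) for t in b])
        print(nm,col,[int(t[0]) for t in b],"mid",q.mean(0)[:2].round(4),"len",np.linalg.norm(q[0]-q[-1]).round(4),"yaw",np.round(np.arctan2(*(q[0]-q[-1])[:2])*-1,3),"depthmid",d.mean(0).round(4))
        bb=sorted(blobs(cc,col,cb),key=lambda t:-t[0])
        m=np.any([t[2] for t in bb if t[0]>15],axis=0).astype(np.uint8)
        pts=np.argwhere(m)[:,::-1].astype(np.float32)
        w=ray(cc,pts,.014)[:,:2].astype(np.float32); D=P[m>0]
        r=cv2.minAreaRect(w)
        print("   cradle",int(m.sum()),"rect",np.round(r[0],4),np.round(r[1],3),round(r[2],1),"depth z",np.median(D[:,2]).round(4),"dxy",np.median(D-np.c_[w,w[:,:1]*0+.014],axis=0)[:2].round(4))
E
```

```text
top red [117, 105] mid [ 0.6545 -0.2073] len 0.1122 yaw -0.13 depthmid [ 0.6509 -0.2061  0.0765]
   cradle 722 rect [0.6516 0.236 ] [0.065 0.103] 7.4 depth z 0.0155 dxy [-0.0004 -0.0004]
top yellow [120, 109] mid [ 0.5772 -0.1965] len 0.1118 yaw -0.128 depthmid [ 0.5757 -0.1954  0.076 ]
   cradle 739 rect [0.5743 0.2268] [0.064 0.104] 6.3 depth z 0.0156 dxy [-0.0003 -0.0004]
top green [71, 69] mid [ 0.4217 -0.1814] len 0.1113 yaw 3.006 depthmid [ 0.4203 -0.1805  0.0769]
   cradle 477 rect [0.4978 0.2104] [0.059 0.084] 7.1 depth z 0.0153 dxy [-0.0002 -0.0003]
top blue [98, 94] mid [ 0.5008 -0.1822] len 0.1123 yaw -0.132 depthmid [ 0.4997 -0.1815  0.0765]
   cradle 651 rect [0.4203 0.2015] [0.062 0.088] 6.7 depth z 0.0153 dxy [-0.0001 -0.0003]
scene red [140, 120] mid [ 0.6568 -0.214 ] len 0.1105 yaw -0.129 depthmid [ 0.6637 -0.2115  0.0752]
   cradle 907 rect [0.6524 0.2328] [0.067 0.104] 7.2 depth z 0.0137 dxy [-0.0002  0.0001]
scene yellow [125, 112] mid [ 0.5799 -0.2029] len 0.1104 yaw -0.132 depthmid [ 0.5872 -0.2007  0.0747]
   cradle 729 rect [0.5759 0.2223] [0.068 0.104] 7.4 depth z 0.0136 dxy [-0.0003  0.0001]
scene green [385, 78] mid [ 0.4328 -0.241 ] len 0.2166 yaw -3.118 depthmid [ 0.4196 -0.2499  0.0533]
   cradle 542 rect [0.4986 0.2083] [0.065 0.093] 7.1 depth z 0.0135 dxy [-0.0004  0.0001]
scene blue [101, 92] mid [ 0.5028 -0.1886] len 0.1105 yaw -0.133 depthmid [ 0.5109 -0.1865  0.0747]
   cradle 519 rect [0.4208 0.199 ] [0.067 0.094] 7.0 depth z 0.0135 dxy [-0.0005  0.0001]
```

```bash
cat > g.py <<'E'
import sys,numpy as np
from station import ctrl
from scipy.spatial.transform import Rotation as R
# usage: g.py x y z yaw [rows]  -> per-row equal tool-frame step from the present pose
def steps(x,y,z,yaw,n):
    o=ctrl.get_obs(); p=o["ee_pos"]; r=R.from_euler("xyz",o["eef_rot"])
    t=R.from_euler("xyz",[np.pi,0,yaw]); w=(r.inv()*t).as_rotvec()
    d=(np.array([x,y,z])-p)/n; out=[]
    for i in range(n):
        out.append((*r.inv().apply(d).round(3),*(w/n).round(3))); r=r*R.from_rotvec(w/n)
    print("total",(d*n).round(4),w.round(3),"t",o["time_s"])
    for q in out: print([float(v) for v in q])
if __name__=="__main__":
    a=[float(v) for v in sys.argv[1:]]; steps(*a[:4],int(a[4]))
E
python3 g.py .53 -.195 .26 1.441 16
```

```text
total [ 0.316  -0.7014  0.0551] [-1.000e-03  1.000e-03  1.301e+00] t 0.1
[-0.035, -0.033, -0.003, -0.0, 0.0, 0.081]
[-0.038, -0.03, -0.003, -0.0, 0.0, 0.081]
[-0.04, -0.027, -0.003, -0.0, 0.0, 0.081]
[-0.042, -0.023, -0.003, -0.0, 0.0, 0.081]
[-0.044, -0.02, -0.003, -0.0, 0.0, 0.081]
[-0.045, -0.016, -0.003, -0.0, 0.0, 0.081]
[-0.046, -0.012, -0.003, -0.0, 0.0, 0.081]
[-0.047, -0.009, -0.003, -0.0, 0.0, 0.081]
[-0.048, -0.005, -0.003, -0.0, 0.0, 0.081]
[-0.048, -0.001, -0.003, -0.0, 0.0, 0.081]
[-0.048, 0.003, -0.003, -0.0, 0.0, 0.081]
[-0.048, 0.007, -0.003, -0.0, 0.0, 0.081]
[-0.047, 0.011, -0.003, -0.0, 0.0, 0.081]
[-0.046, 0.015, -0.003, -0.0, 0.0, 0.081]
[-0.044, 0.018, -0.003, -0.0, 0.0, 0.081]
[-0.043, 0.022, -0.003, -0.0, 0.0, 0.081]
```

Request:
servo_tool(
  plan=[
    [65, -0.035, -0.033, -0.003, 0, 0, 0.08],
    [65, -0.038, -0.03, -0.003, 0, 0, 0.08],
    [65, -0.04, -0.027, -0.003, 0, 0, 0.08],
    [65, -0.042, -0.023, -0.003, 0, 0, 0.08],
    [65, -0.044, -0.02, -0.003, 0, 0, 0.08],
    [65, -0.045, -0.016, -0.003, 0, 0, 0.08],
    [65, -0.046, -0.012, -0.003, 0, 0, 0.08],
    [65, -0.047, -0.009, -0.003, 0, 0, 0.08],
  ],
  force=25,
)

```text
time_s: 1.1
ee_pos: [0.3726, 0.1551, 0.2295]
eef_rot: [-3.142, 0.0, 2.099]
force: [0.7, 0.1, -0.3]
grip_width: 0.0612
grip_force: 0.0
```

Request:
servo_tool(
  plan=[
    [65, -0.048, -0.005, -0.003, 0, 0, 0.08],
    [65, -0.048, -0.001, -0.003, 0, 0, 0.08],
    [65, -0.048, 0.003, -0.003, 0, 0, 0.08],
    [65, -0.048, 0.007, -0.003, 0, 0, 0.08],
    [65, -0.047, 0.011, -0.003, 0, 0, 0.08],
    [65, -0.046, 0.015, -0.003, 0, 0, 0.08],
    [65, -0.044, 0.018, -0.003, 0, 0, 0.08],
    [65, -0.043, 0.022, -0.003, 0, 0, 0.08],
  ],
)

```text
time_s: 2.1
ee_pos: [0.5358, -0.1941, 0.2533]
eef_rot: [-3.141, -0.0, 1.459]
force: [-0.0, 1.1, -0.4]
grip_width: 0.0609
grip_force: 0.0
```

```bash
python3 - <<'E'
from h import *
from station import ctrl
c=ctrl.camera("wrist");np.savez("w0.npz",**c);cv2.imwrite("pics/w0.png",c["pixels"][:,:,::-1])
print(c["mtx"].round(1).tolist(),c["pose"].round(3).tolist())
o=ctrl.get_obs();print(o["ee_pos"],o["eef_rot"],o["time_s"])
E
```

```text
[[304.4, 0.0, 316.6], [0.0, 304.4, 202.9], [0.0, 0.0, 1.0]] [[0.994, 0.106, 0.031, 0.545], [-0.111, 0.955, 0.276, -0.114], [-0.0, -0.278, 0.961, 0.432], [0.0, 0.0, 0.0, 1.0]]
[ 0.5369288  -0.19821536  0.25278102] [-3.14111458e+00  8.07447237e-04  1.45257117e+00] 2.15
```

View pics/w0.png

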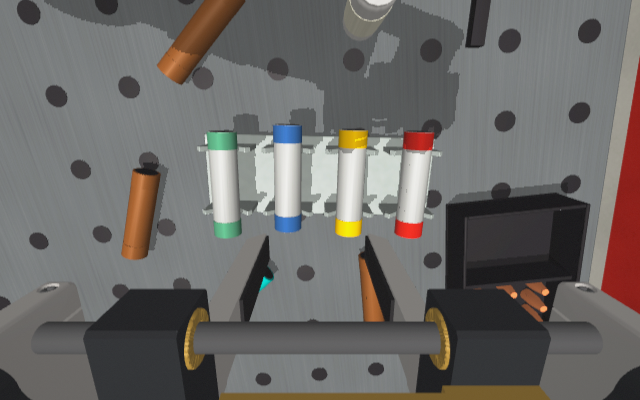

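The wrist view shows all four tubes clearly: green (224,183), blue (287,178), yellow (350,182), red (413,184). The fingers are in the lower half of the frame. I'll measure from this view.

```bash
cat > m.py <<'E'
from h import *
def tubes(c,box,z=.066,cols=HUE):
    P=cloud(c)
    for col in cols:
        b=sorted(blobs(c,col,box),key=lambda t:-t[0])[:2]
        q=np.array([ray(c,t[1],z)[0] for t in b]).reshape(-1,3)
        d=np.array([np.median(P[t[2]],axis=0) for t in b])
        v=q[0]-q[-1]; v=v*np.sign(v[1])
        print(col,[(int(t[0]),t[1].round(0).tolist()) for t in b],"mid",q.mean(0)[:2].round(4),"len",np.linalg.norm(v).round(4),"yaw",np.round(np.arctan2(-v[0],v[1]),3),"depth",d.mean(0).round(4))
def fit(c,box):
    # cylinder axis by depth: points 70..82 mm high -> PCA mid-extents
    P=cloud(c);x0,y0,x1,y1=box;p=P[y0:y1,x0:x1].reshape(-1,3)
    p=p[(p[:,2]>.068)&(p[:,2]<.09)]
    r=cv2.minAreaRect(p[:,:2].astype(np.float32));print("  depth rect",np.round(r[0],4),np.round(r[1],3),round(r[2],1),"ztop",np.percentile(p[:,2],95).round(4))
E
python3 - <<'E'
from m import *
c=dict(np.load("w0.npz")); tubes(c,(195,120,440,240))
for b in((205,120,250,242),(268,120,308,242),(330,120,375,242),(393,120,440,242)):fit(c,b)
t=dict(np.load("top0.npz"));print("can top",end="");P=cloud(t);q=P[130:165,275:310].reshape(-1,3);q=q[q[:,2]>.12];print(q[:,:2].min(0),q[:,:2].max(0),q[:,2].max())
E
python3 g.py .656 -.209 .12 1.441 8
```

```text
red [(561, [418.0, 141.0]), (441, [408.0, 229.0])] mid [ 0.6532 -0.2116] len 0.112 yaw -0.135 depth [ 0.65   -0.2092  0.0761]
yellow [(545, [353.0, 139.0]), (433, [348.0, 228.0])] mid [ 0.5765 -0.2011] len 0.1122 yaw -0.133 depth [ 0.5754 -0.1989  0.0762]
green [(520, [222.0, 140.0]), (396, [227.0, 229.0])] mid [ 0.4224 -0.1858] len 0.1124 yaw -0.134 depth [ 0.4263 -0.1839  0.0763]
blue [(519, [287.0, 134.0]), (411, [288.0, 224.0])] mid [ 0.5004 -0.1865] len 0.1124 yaw -0.131 depth [ 0.5017 -0.1848  0.0763]
  depth rect [ 0.4225 -0.1831] [0.13  0.032] 82.3 ztop 0.0789
  depth rect [ 0.5006 -0.184 ] [0.13  0.032] 82.7 ztop 0.0789
  depth rect [ 0.577  -0.1984] [0.13  0.032] 82.3 ztop 0.0789
  depth rect [ 0.6542 -0.2089] [0.13  0.032] 82.6 ztop 0.0789
can top[ 0.31979133 -0.09418556] [0.63204791 0.01497614] 1.3611037326351185
total [ 0.1191 -0.0108 -0.1328] [-0.     0.001  0.012] t 2.15
[0.0, 0.015, 0.017, -0.0, 0.0, 0.001]
[0.0, 0.015, 0.017, -0.0, 0.0, 0.001]
[0.0, 0.015, 0.017, -0.0, 0.0, 0.001]
[0.0, 0.015, 0.017, -0.0, 0.0, 0.001]
[0.001, 0.015, 0.017, -0.0, 0.0, 0.001]
[0.001, 0.015, 0.017, -0.0, 0.0, 0.001]
[0.001, 0.015, 0.017, -0.0, 0.0, 0.001]
[0.001, 0.015, 0.017, -0.0, 0.0, 0.001]
```

Request:
servo_tool(
  plan=[
    [65, 0, 0.02, 0.022, 0, 0, 0.004],
    [65, 0, 0.02, 0.022, 0, 0, 0.004],
    [65, 0, 0.02, 0.022, 0, 0, 0.004],
    [65, 0, 0.02, 0.022, 0, 0, 0],
    [65, 0, 0.02, 0.022, 0, 0, 0],
    [65, 0, 0.018, 0.022, 0, 0, 0],
    [65, 0, 0, 0, 0, 0, 0],
    [65, 0, 0, 0, 0, 0, 0],
  ],
)

```text
time_s: 3.15
ee_pos: [0.6524, -0.2063, 0.1223]
eef_rot: [3.141, 0.0, 1.45]
force: [-0.7, 0.2, 0.0]
grip_width: 0.061
grip_force: 0.0
```

```bash
python3 g.py .6542 -.2089 .043 1.438 1
```

```text
total [ 0.0018 -0.0026 -0.0793] [0.    0.    0.012] t 3.15
[-0.002, 0.002, 0.079, 0.0, 0.0, 0.012]
```

Request:
servo_tool(
  plan=[
    [65, -0.002, 0.002, 0.01, 0, 0, 0.012],
    [65, 0, 0, 0.023, 0, 0, 0],
    [65, 0, 0, 0.023, 0, 0, 0],
    [65, 0, 0, 0.023, 0, 0, 0],
    [65, 0, 0, 0, 0, 0, 0],
    [20, 0, 0, 0, 0, 0, 0],
    [20, 0, 0, 0, 0, 0, 0],
    [20, 0, 0, 0, 0, 0, 0],
  ],
  force=25,
)

```text
time_s: 4.15
ee_pos: [0.6546, -0.2087, 0.0432]
eef_rot: [3.141, 0.0, 1.438]
force: [0.2, -0.0, 0.4]
grip_width: 0.0346
grip_force: 0.0
```

Request:
servo_tool(
  plan=[
    [20, 0, 0, 0, 0, 0, 0],
    [20, 0, 0, 0, 0, 0, 0],
    [20, 0, 0, -0.02, 0, 0, 0],
    [20, 0, 0, -0.03, 0, 0, 0],
    [20, 0, 0, -0.04, 0, 0, 0],
    [20, 0, 0, -0.04, 0, 0, 0],
    [20, 0, 0, -0.03, 0, 0, 0],
    [20, 0, 0, 0, 0, 0, 0],
  ],
)

```text
time_s: 5.15
ee_pos: [0.655, -0.2088, 0.2055]
eef_rot: [3.137, 0.001, 1.438]
force: [0.8, 0.1, -2.2]
grip_width: 0.0329
grip_force: 25.0
```

```bash
python3 - <<'E'
from m import *
from station import ctrl
c=ctrl.camera("wrist");np.savez("w1.npz",**c);cv2.imwrite("pics/w1.png",c["pixels"][:,:,::-1])
o=ctrl.get_obs();print(o["ee_pos"],o["eef_rot"],o["time_s"],o["grip_width"],o["grip_force"],o["force"])
E
python3 g.py .652 .2345 .2 1.698 16
```

```text
[ 0.65436646 -0.20849924  0.20294477] [3.14061400e+00 2.17600571e-04 1.43786040e+00] 5.2 0.033043860682432945 24.999639987945557 [-1.12521342 -0.78867077 -2.4325465 ]
total [-0.0024  0.443  -0.0029] [ 0.001  0.    -0.26 ] t 5.2
[0.027, -0.004, 0.0, 0.0, 0.0, -0.016]
[0.027, -0.003, 0.0, 0.0, 0.0, -0.016]
[0.028, -0.003, 0.0, 0.0, 0.0, -0.016]
[0.028, -0.002, 0.0, 0.0, 0.0, -0.016]
[0.028, -0.002, 0.0, 0.0, 0.0, -0.016]
[0.028, -0.002, 0.0, 0.0, 0.0, -0.016]
[0.028, -0.001, 0.0, 0.0, 0.0, -0.016]
[0.028, -0.001, 0.0, 0.0, 0.0, -0.016]
[0.028, -0.0, 0.0, 0.0, 0.0, -0.016]
[0.028, 0.0, 0.0, 0.0, 0.0, -0.016]
[0.028, 0.001, 0.0, 0.0, 0.0, -0.016]
[0.028, 0.001, 0.0, 0.0, 0.0, -0.016]
[0.028, 0.002, 0.0, 0.0, 0.0, -0.016]
[0.028, 0.002, 0.0, 0.0, 0.0, -0.016]
[0.028, 0.002, 0.0, 0.0, 0.0, -0.016]
[0.028, 0.003, 0.0, 0.0, 0.0, -0.016]
```

View pics/w1.png

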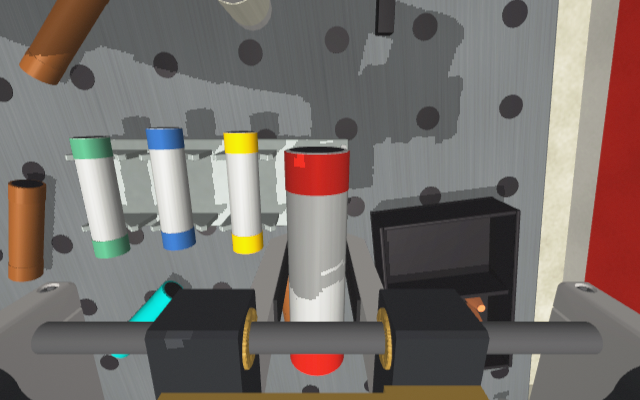

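The red tube is held level and centred, at (318,250). I'll carry it towards the cradles and look at them before lowering.

Request:
servo_tool(
  plan=[
    [20, 0.03, -0.004, 0, 0, 0, -0.03],
    [20, 0.04, -0.004, 0, 0, 0, -0.03],
    [20, 0.045, -0.003, 0, 0, 0, -0.04],
    [20, 0.045, -0.002, 0, 0, 0, -0.04],
    [20, 0.045, -0.001, 0, 0, 0, -0.04],
    [20, 0.045, 0.001, 0, 0, 0, -0.04],
    [20, 0.04, 0.002, 0, 0, 0, -0.04],
    [20, 0.02, 0.001, 0, 0, 0, 0],
  ],
)

```text
time_s: 6.2
ee_pos: [0.648, 0.1038, 0.2006]
eef_rot: [-3.139, -0.0, 1.699]
force: [0.2, -0.7, -3.1]
grip_width: 0.0334
grip_force: 25.0
```

```bash
python3 - <<'E'
from m import *
from station import ctrl
c=ctrl.camera("wrist");np.savez("w2.npz",**c);cv2.imwrite("pics/w2.png",c["pixels"][:,:,::-1])
o=ctrl.get_obs();print(o["ee_pos"],o["eef_rot"],o["time_s"],o["grip_width"],o["grip_force"],o["force"])
E

```

```text
[0.64794177 0.10521813 0.20087231] [-3.13922883e+00 -5.76720657e-04  1.69942827e+00] 6.25 0.03314639486229909 25.00003606081009 [ 0.71368232  2.52252954 -1.67939745]
```

View pics/w2.png

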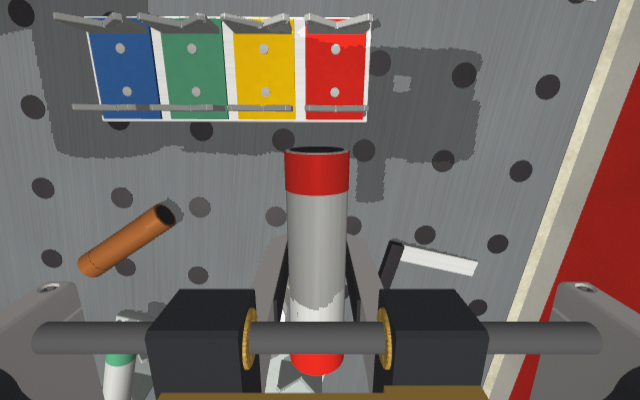

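The cradles are blue (127,75), green (195,70), yellow (265,70) and red (336,70), with the steel plates at rows ~20 and ~107. I'll fit the whole row.

```bash
python3 - <<'E'
from m import *
c=dict(np.load("w2.npz"));P=cloud(c)[:135,40:385].reshape(-1,3)
q=P[(P[:,2]>.03)&(P[:,2]<.075)]
r=cv2.minAreaRect(q[:,:2].astype(np.float32));print("plates rect",np.round(r[0],4),np.round(r[1],3),r[2],q[:,2].max())
for lab,s in(("near",q[:,1]<.21),("far",q[:,1]>=.21)):
    f=np.polyfit(q[s,0],q[s,1],1);print(lab,s.sum(),f.round(4),"x",q[s,0].min().round(4),q[s,0].max().round(4),"y at .536",np.polyval(f,.536).round(4))
for col in HUE:
    bb=blobs(c,col,(60,20,385,125),20)
    m=np.any([t[2] for t in bb],axis=0); w=ray(c,np.argwhere(m)[:,::-1],.014)[:,:2].astype(np.float32)
    r=cv2.minAreaRect(w);print(col,np.round(r[0],4),np.round(r[1],3),round(r[2],1),"z",np.median(cloud(c)[m][:,2]).round(4))
# white base edges: everything 5..20 mm high
E
```

```text
plates rect [0.5348 0.2191] [0.298 0.086] 7.076591491699219 0.0661025917766827
near 1735 [0.1253 0.1115] x 0.3918 0.6877 y at .536 0.1786
far 3605 [0.1246 0.1911] x 0.383 0.6774 y at .536 0.2579
red [0.6512 0.2315] [0.066 0.101] 6.8 z 0.0136
yellow [0.5737 0.2223] [0.067 0.102] 7.2 z 0.0135
green [0.4969 0.2129] [0.066 0.101] 7.4 z 0.0135
blue [0.4198 0.2029] [0.067 0.101] 7.1 z 0.0135
```

```bash
python3 g.py .651 .233 .2 1.695 1
```

```text
total [ 0.0031  0.1278 -0.0009] [-0.002 -0.001  0.004] t 6.25
[0.126, 0.019, 0.001, -0.002, -0.001, 0.004]
```

Request:
servo_tool(
  plan=[
    [20, 0.026, 0.004, 0, 0, 0, 0],
    [20, 0.03, 0.005, 0, 0, 0, 0],
    [20, 0.03, 0.005, 0, 0, 0, 0],
    [20, 0.025, 0.003, 0.02, 0, 0, 0],
    [20, 0.015, 0.002, 0.03, 0, 0, 0.004],
    [20, 0, 0, 0.03, 0, 0, 0],
    [20, 0, 0, 0.03, 0, 0, 0],
    [20, 0, 0, 0, 0, 0, 0],
  ],
)

```text
time_s: 7.25
ee_pos: [0.6501, 0.2285, 0.0883]
eef_rot: [-3.135, 0.001, 1.693]
force: [-0.6, -0.1, -1.4]
grip_width: 0.0333
grip_force: 25.0
```

```bash
python3 g.py .651 .233 .044 1.695 1
```

```text
total [ 0.0009  0.0045 -0.0443] [-0.006  0.001 -0.002] t 7.25
[0.004, 0.002, 0.044, -0.006, 0.001, -0.002]
```

Request:
servo_tool(
  plan=[
    [20, 0.003, 0.001, 0, 0, 0, 0],
    [20, 0, 0, 0.015, 0, 0, 0],
    [20, 0, 0, 0.015, 0, 0, 0],
    [20, 0, 0, 0.01, 0, 0, 0],
    [20, 0, 0, 0.003, 0, 0, 0],
    [20, 0, 0, 0, 0, 0, 0],
    [20, 0, 0, 0, 0, 0, 0],
    [20, 0, 0, 0, 0, 0, 0],
  ],
)

```text
time_s: 8.25
ee_pos: [0.6525, 0.2326, 0.0499]
eef_rot: [3.141, -0.0, 1.694]
force: [-0.5, 1.0, -2.0]
grip_width: 0.0334
grip_force: 25.0
```

Request:
servo_tool(
  plan=[
    [20, 0, -0.001, 0.003, 0, 0, 0],
    [20, 0, 0, 0.003, 0, 0, 0],
    [20, 0, 0, 0, 0, 0, 0],
    [20, 0, 0, 0, 0, 0, 0],
    [45, 0, 0, 0, 0, 0, 0],
    [65, 0, 0, 0, 0, 0, 0],
    [65, 0, 0, 0, 0, 0, 0],
    [65, 0, 0, 0, 0, 0, 0],
  ],
)

```text
time_s: 9.25
ee_pos: [0.6514, 0.2324, 0.0435]
eef_rot: [3.141, -0.0, 1.694]
force: [1.0, -0.3, 0.3]
grip_width: 0.0605
grip_force: 0.0
```

Request:
servo_tool(
  plan=[
    [65, 0, 0, -0.02, 0, 0, 0],
    [65, 0, 0, -0.03, 0, 0, 0],
    [65, 0, 0, -0.04, 0, 0, 0],
    [65, 0, 0, -0.04, 0, 0, 0],
    [65, 0, 0, -0.03, 0, 0, 0],
    [65, 0, 0, 0, 0, 0, 0],
    [65, 0, 0, 0, 0, 0, 0],
    [65, 0, 0, 0, 0, 0, 0],
  ],
)

```text
time_s: 10.25
ee_pos: [0.651, 0.2323, 0.2022]
eef_rot: [-3.14, 0.0, 1.694]
force: [-0.7, 0.0, 0.3]
grip_width: 0.0613
grip_force: 0.0
```

```bash
python3 g.py .577 -.1984 .2 1.438 16;python3 - <<'E'
from m import *
from station import ctrl
for n in("top","scene"):
    c=ctrl.camera(n);P=cloud(c);q=P.reshape(-1,3)
    s=(abs(q[:,0]-.651)<.05)&(abs(q[:,1]-.233)<.08)&(q[:,2]>.069)&(q[:,2]<.09)
    if s.sum()>20:
        r=cv2.minAreaRect(q[s,:2].astype(np.float32));print(n,s.sum(),np.round(r[0],4),np.round(r[1],3),round(r[2],1),np.percentile(q[s,2],95))
E
```

```text
total [-0.074  -0.4307 -0.0022] [-0.002  0.001  0.256] t 10.25
[-0.026, -0.008, 0.0, -0.0, 0.0, 0.016]
[-0.026, -0.007, 0.0, -0.0, 0.0, 0.016]
[-0.026, -0.007, 0.0, -0.0, 0.0, 0.016]
[-0.026, -0.007, 0.0, -0.0, 0.0, 0.016]
[-0.027, -0.006, 0.0, -0.0, 0.0, 0.016]
[-0.027, -0.006, 0.0, -0.0, 0.0, 0.016]
[-0.027, -0.005, 0.0, -0.0, 0.0, 0.016]
[-0.027, -0.005, 0.0, -0.0, 0.0, 0.016]
[-0.027, -0.004, 0.0, -0.0, 0.0, 0.016]
[-0.027, -0.004, 0.0, -0.0, 0.0, 0.016]
[-0.027, -0.004, 0.0, -0.0, 0.0, 0.016]
[-0.027, -0.003, 0.0, -0.0, 0.0, 0.016]
[-0.027, -0.003, 0.0, -0.0, 0.0, 0.016]
[-0.027, -0.002, 0.0, -0.0, 0.0, 0.016]
[-0.027, -0.002, 0.0, -0.0, 0.0, 0.016]
[-0.027, -0.001, 0.0, -0.0, 0.0, 0.016]
top 393 [0.6528 0.2103] [0.08  0.068] 64.2 0.08285398295983507
scene 743 [0.6536 0.23  ] [0.033 0.13 ] 7.0 0.07951701869854966
```

Red measures centred: scene depth gives (0.6536, 0.230), length 130 mm and top at 79 mm. Next is yellow.

Request:
servo_tool(
  plan=[
    [65, -0.03, -0.008, 0, 0, 0, 0.02],
    [65, -0.042, -0.011, 0, 0, 0, 0.03],
    [65, -0.045, -0.011, 0, 0, 0, 0.03],
    [65, -0.045, -0.01, 0, 0, 0, 0.03],
    [65, -0.045, -0.009, 0, 0, 0, 0.03],
    [65, -0.045, -0.008, 0, 0, 0, 0.03],
    [65, -0.045, -0.006, 0, 0, 0, 0.03],
    [65, -0.045, -0.005, 0, 0, 0, 0.03],
  ],
)

```text
time_s: 11.35
ee_pos: [0.5905, -0.1129, 0.2031]
eef_rot: [-3.141, -0.0, 1.463]
force: [0.8, 0.9, -0.3]
grip_width: 0.0609
grip_force: 0.0
```

```bash
python3 g.py .577 -.1984 .11 1.438 4
```

```text
total [-0.0135 -0.0855 -0.0931] [-0.    -0.     0.025] t 11.35
[-0.022, -0.001, 0.023, -0.0, -0.0, 0.006]
[-0.022, -0.001, 0.023, -0.0, -0.0, 0.006]
[-0.022, -0.001, 0.023, -0.0, -0.0, 0.006]
[-0.022, -0.001, 0.023, -0.0, -0.0, 0.006]
```

Request:
servo_tool(
  plan=[
    [65, -0.025, -0.001, 0, 0, 0, 0.005],
    [65, -0.025, -0.001, 0.01, 0, 0, 0.005],
    [65, -0.02, -0.001, 0.025, 0, 0, 0.005],
    [65, -0.01, -0.001, 0.03, 0, 0, 0.005],
    [65, 0, 0, 0.025, 0, 0, 0],
    [65, 0, 0, 0, 0, 0, 0],
    [65, 0, 0, 0, 0, 0, 0],
    [65, 0, 0, 0, 0, 0, 0],
  ],
)

```text
time_s: 12.35
ee_pos: [0.5785, -0.1905, 0.1147]
eef_rot: [3.14, 0.0, 1.444]
force: [-0.8, -0.2, 0.3]
grip_width: 0.0611
grip_force: 0.0
```

```bash
python3 g.py .577 -.1984 .043 1.438 1
```

```text
total [-0.0015 -0.0079 -0.0717] [0.002 0.    0.006] t 12.35
[-0.008, -0.001, 0.072, 0.002, 0.0, 0.006]
```

Request:
servo_tool(
  plan=[
    [65, -0.008, -0.001, 0.01, 0, 0, 0.006],
    [65, 0, 0, 0.02, 0, 0, 0],
    [65, 0, 0, 0.022, 0, 0, 0],
    [65, 0, 0, 0.02, 0, 0, 0],
    [65, 0, 0, 0, 0, 0, 0],
    [20, 0, 0, 0, 0, 0, 0],
    [20, 0, 0, 0, 0, 0, 0],
    [20, 0, 0, 0, 0, 0, 0],
  ],
)

```text
time_s: 13.35
ee_pos: [0.5765, -0.1984, 0.0421]
eef_rot: [3.14, 0.0, 1.438]
force: [15.9, -2.6, 4.7]
grip_width: 0.0344
grip_force: 8.1
```

Request:
servo_tool(
  plan=[
    [20, 0, 0, 0, 0, 0, 0],
    [20, 0, 0, 0, 0, 0, 0],
    [20, 0, 0, -0.02, 0, 0, 0],
    [20, 0, 0, -0.03, 0, 0, 0],
    [20, 0, 0, -0.04, 0, 0, 0],
    [20, 0, 0, -0.04, 0, 0, 0],
    [20, 0, 0, -0.03, 0, 0, 0],
    [20, 0, 0, 0, 0, 0, 0],
  ],
)

```text
time_s: 14.35
ee_pos: [0.5766, -0.1985, 0.2044]
eef_rot: [3.137, 0.001, 1.438]
force: [-0.7, -0.3, -1.7]
grip_width: 0.033
grip_force: 25.0
```

```bash
python3 g.py .5735 .2235 .2 1.695 10
```

```text
total [-0.0031  0.422  -0.0044] [ 0.004  0.002 -0.257] t 14.35
[0.042, -0.006, 0.0, 0.0, 0.0, -0.026]
[0.042, -0.005, 0.0, 0.0, 0.0, -0.026]
[0.042, -0.004, 0.0, 0.0, 0.0, -0.026]
[0.042, -0.003, 0.0, 0.0, 0.0, -0.026]
[0.042, -0.002, 0.0, 0.0, 0.0, -0.026]
[0.042, -0.0, 0.0, 0.0, 0.0, -0.026]
[0.042, 0.001, 0.0, 0.0, 0.0, -0.026]
[0.042, 0.002, 0.0, 0.0, 0.0, -0.026]
[0.042, 0.003, 0.0, 0.0, 0.0, -0.026]
[0.042, 0.004, 0.0, 0.0, 0.0, -0.026]
```

Request:
servo_tool(
  plan=[
    [20, 0.03, -0.005, 0, 0, 0, -0.02],
    [20, 0.045, -0.005, 0, 0, 0, -0.03],
    [20, 0.045, -0.004, 0, 0, 0, -0.03],
    [20, 0.045, -0.003, 0, 0, 0, -0.03],
    [20, 0.045, -0.001, 0, 0, 0, -0.03],
    [20, 0.045, 0, 0, 0, 0, -0.03],
    [20, 0.045, 0.002, 0, 0, 0, -0.03],
    [20, 0.045, 0.003, 0, 0, 0, -0.03],
  ],
)

```text
time_s: 15.35
ee_pos: [0.5735, 0.1491, 0.2001]
eef_rot: [-3.139, 0.0, 1.669]
force: [0.8, -0.2, -1.8]
grip_width: 0.0333
grip_force: 25.0
```

Request:
servo_tool(
  plan=[
    [20, 0.04, 0.004, 0, 0, 0, -0.02],
    [20, 0.025, 0.003, 0, 0, 0, -0.007],
    [20, 0.01, 0.001, 0.02, 0, 0, 0],
    [20, 0, 0, 0.03, 0, 0, 0],
    [20, 0, 0, 0.03, 0, 0, 0],
    [20, 0, 0, 0.03, 0, 0, 0],
    [20, 0, 0, 0, 0, 0, 0],
    [20, 0, 0, 0, 0, 0, 0],
  ],
)

```text
time_s: 16.35
ee_pos: [0.5744, 0.2229, 0.0919]
eef_rot: [3.141, -0.0, 1.694]
force: [-0.6, -0.6, -0.0]
grip_width: 0.0328
grip_force: 25.0
```

```bash
python3 g.py .5735 .2235 .043 1.695 1
```

```text
total [-0.0009  0.0006 -0.0489] [ 0.    -0.    -0.001] t 16.35
[0.001, -0.001, 0.049, 0.0, -0.0, -0.001]
```

Request:
servo_tool(
  plan=[
    [20, 0.001, -0.001, 0.015, 0, 0, 0],
    [20, 0, 0, 0.015, 0, 0, 0],
    [20, 0, 0, 0.01, 0, 0, 0],
    [20, 0, 0, 0.005, 0, 0, 0],
    [20, 0, 0, 0.002, 0, 0, 0],
    [20, 0, 0, 0, 0, 0, 0],
    [20, 0, 0, 0, 0, 0, 0],
    [20, 0, 0, 0, 0, 0, 0],
  ],
)

```text
time_s: 17.35
ee_pos: [0.5732, 0.2241, 0.0447]
eef_rot: [3.141, -0.0, 1.695]
force: [0.3, 0.2, -1.8]
grip_width: 0.0331
grip_force: 25.0
```

Request:
servo_tool(
  plan=[
    [20, 0, 0, 0.001, 0, 0, 0],
    [20, 0, 0, 0, 0, 0, 0],
    [45, 0, 0, 0, 0, 0, 0],
    [65, 0, 0, 0, 0, 0, 0],
    [65, 0, 0, 0, 0, 0, 0],
    [65, 0, 0, 0, 0, 0, 0],
    [65, 0, 0, -0.02, 0, 0, 0],
    [65, 0, 0, -0.03, 0, 0, 0],
  ],
)

```text
time_s: 18.35
ee_pos: [0.5729, 0.2241, 0.0947]
eef_rot: [-3.141, 0.0, 1.695]
force: [-0.0, -0.3, -0.0]
grip_width: 0.0614
grip_force: 0.0
```

Request:
servo_tool(
  plan=[
    [65, 0, 0, -0.04, 0, 0, 0],
    [65, 0, 0, -0.04, 0, 0, 0],
    [65, 0, 0, -0.03, 0, 0, 0],
    [65, 0, 0, 0, 0, 0, 0],
    [65, 0, 0, 0, 0, 0, 0],
    [65, 0, 0, 0, 0, 0, 0],
    [65, 0, 0, 0, 0, 0, 0],
    [65, 0, 0, 0, 0, 0, 0],
  ],
)

```text
time_s: 19.35
ee_pos: [0.573, 0.2241, 0.2031]
eef_rot: [-3.141, 0.0, 1.695]
force: [-0.6, -0.6, -0.6]
grip_width: 0.0612
grip_force: 0.0
```

```bash
python3 g.py .5006 -.184 .2 1.438 10;python3 - <<'E'
from m import *
from station import ctrl
c=ctrl.camera("scene");cv2.imwrite("pics/s2.png",c["pixels"][:,:,::-1]);q=cloud(c).reshape(-1,3)
s=(abs(q[:,0]-.5735)<.04)&(abs(q[:,1]-.2239)<.08)&(q[:,2]>.069)&(q[:,2]<.09)
r=cv2.minAreaRect(q[s,:2].astype(np.float32));print(s.sum(),np.round(r[0],4),np.round(r[1],3),round(r[2],1),np.percentile(q[s,2],95))
E
```

```text
total [-0.0724 -0.4081 -0.0031] [-0.001  0.     0.257] t 19.35
[-0.04, -0.012, 0.0, -0.0, 0.0, 0.026]
[-0.04, -0.011, 0.0, -0.0, 0.0, 0.026]
[-0.04, -0.01, 0.0, -0.0, 0.0, 0.026]
[-0.04, -0.009, 0.0, -0.0, 0.0, 0.026]
[-0.041, -0.008, 0.0, -0.0, 0.0, 0.026]
[-0.041, -0.007, 0.0, -0.0, 0.0, 0.026]
[-0.041, -0.006, 0.0, -0.0, 0.0, 0.026]
[-0.041, -0.005, 0.0, -0.0, 0.0, 0.026]
[-0.041, -0.004, 0.0, -0.0, 0.0, 0.026]
[-0.041, -0.003, 0.0, -0.0, 0.0, 0.026]
630 [0.5762 0.2225] [0.032 0.13 ] 7.6 0.07929730163784704
```

View pics/s2.png

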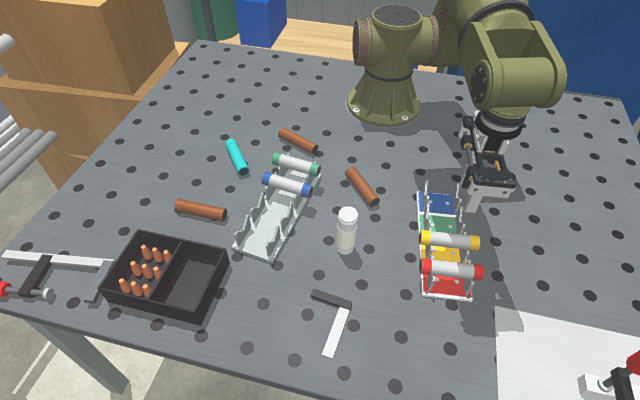

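The red tube at (452,270) and yellow tube at (450,240) are seated in their own cradles, and the can and square have not moved. Next is blue.

Request:
servo_tool(
  plan=[
    [65, -0.03, -0.009, 0, 0, 0, 0.02],
    [65, -0.043, -0.012, 0, 0, 0, 0.03],
    [65, -0.043, -0.011, 0, 0, 0, 0.03],
    [65, -0.043, -0.01, 0, 0, 0, 0.03],
    [65, -0.043, -0.009, 0, 0, 0, 0.03],
    [65, -0.043, -0.007, 0, 0, 0, 0.03],
    [65, -0.043, -0.006, 0, 0, 0, 0.03],
    [65, -0.043, -0.005, 0, 0, 0, 0.03],
  ],
)

```text
time_s: 20.4
ee_pos: [0.5118, -0.1104, 0.2035]
eef_rot: [3.141, 0.0, 1.464]
force: [-0.1, -0.3, 0.0]
grip_width: 0.0611
grip_force: 0.0
```

Request:
servo_tool(
  plan=[
    [65, -0.04, -0.004, 0, 0, 0, 0.027],
    [65, -0.025, -0.002, 0.01, 0, 0, 0],
    [65, -0.008, 0, 0.025, 0, 0, 0],
    [65, 0, 0, 0.03, 0, 0, 0],
    [65, 0, 0, 0.025, 0, 0, 0],
    [65, 0, 0, 0, 0, 0, 0],
    [65, 0, 0, 0, 0, 0, 0],
    [65, 0, 0, 0, 0, 0, 0],
  ],
)

```text
time_s: 21.4
ee_pos: [0.4982, -0.1811, 0.1146]
eef_rot: [3.14, 0.001, 1.438]
force: [-0.5, 0.1, 0.1]
grip_width: 0.0611
grip_force: 0.0
```

```bash
python3 g.py .5006 -.184 .043 1.438 1
```

```text
total [ 0.0024 -0.0029 -0.0716] [ 0.002  0.001 -0.   ] t 21.4
[-0.003, 0.003, 0.072, 0.002, 0.001, -0.0]
```

Request:
servo_tool(
  plan=[
    [65, -0.003, 0.003, 0.01, 0, 0, 0],
    [65, 0, 0, 0.02, 0, 0, 0],
    [65, 0, 0, 0.022, 0, 0, 0],
    [65, 0, 0, 0.02, 0, 0, 0],
    [65, 0, 0, 0, 0, 0, 0],
    [20, 0, 0, 0, 0, 0, 0],
    [20, 0, 0, 0, 0, 0, 0],
    [20, 0, 0, 0, 0, 0, 0],
  ],
)

```text
time_s: 22.4
ee_pos: [0.5004, -0.1843, 0.042]
eef_rot: [3.141, 0.0, 1.438]
force: [0.4, -0.1, -0.4]
grip_width: 0.0346
grip_force: 0.0
```

Request:
servo_tool(
  plan=[
    [20, 0, 0, 0, 0, 0, 0],
    [20, 0, 0, 0, 0, 0, 0],
    [20, 0, 0, -0.02, 0, 0, 0],
    [20, 0, 0, -0.03, 0, 0, 0],
    [20, 0, 0, -0.04, 0, 0, 0],
    [20, 0, 0, -0.04, 0, 0, 0],
    [20, 0, 0, -0.03, 0, 0, 0],
    [20, 0, 0, 0, 0, 0, 0],
  ],
)

```text
time_s: 23.4
ee_pos: [0.5008, -0.1845, 0.2029]
eef_rot: [3.139, 0.001, 1.438]
force: [0.7, -0.7, -3.7]
grip_width: 0.0332
grip_force: 25.0
```

```bash
python3 g.py .4187 .2045 .2 1.695 10
```

```text
total [-0.0821  0.389  -0.0029] [ 0.003  0.001 -0.257] t 23.4
[0.037, -0.013, 0.0, 0.0, 0.0, -0.026]
[0.038, -0.012, 0.0, 0.0, 0.0, -0.026]
[0.038, -0.011, 0.0, 0.0, 0.0, -0.026]
[0.038, -0.01, 0.0, 0.0, 0.0, -0.026]
[0.039, -0.009, 0.0, 0.0, 0.0, -0.026]
[0.039, -0.008, 0.0, 0.0, 0.0, -0.026]
[0.039, -0.007, 0.0, 0.0, 0.0, -0.026]
[0.039, -0.006, 0.0, 0.0, 0.0, -0.026]
[0.039, -0.005, 0.0, 0.0, 0.0, -0.026]
[0.04, -0.004, 0.0, 0.0, 0.0, -0.026]
```

Request:
servo_tool(
  plan=[
    [20, 0.028, -0.01, 0, 0, 0, -0.02],
    [20, 0.04, -0.013, 0, 0, 0, -0.03],
    [20, 0.04, -0.012, 0, 0, 0, -0.03],
    [20, 0.04, -0.011, 0, 0, 0, -0.03],
    [20, 0.04, -0.009, 0, 0, 0, -0.03],
    [20, 0.041, -0.008, 0, 0, 0, -0.03],
    [20, 0.041, -0.007, 0, 0, 0, -0.03],
    [20, 0.041, -0.006, 0, 0, 0, -0.03],
  ],
)

```text
time_s: 24.4
ee_pos: [0.4334, 0.1309, 0.1996]
eef_rot: [-3.139, 0.0, 1.669]
force: [0.9, 0.5, -1.7]
grip_width: 0.033
grip_force: 25.0
```

Request:
servo_tool(
  plan=[
    [20, 0.04, -0.005, 0, 0, 0, -0.027],
    [20, 0.025, -0.003, 0, 0, 0, 0],
    [20, 0.01, -0.001, 0.02, 0, 0, 0],
    [20, 0, 0, 0.03, 0, 0, 0],
    [20, 0, 0, 0.03, 0, 0, 0],
    [20, 0, 0, 0.03, 0, 0, 0],
    [20, 0, 0, 0, 0, 0, 0],
    [20, 0, 0, 0, 0, 0, 0],
  ],
)

```text
time_s: 25.4
ee_pos: [0.4174, 0.2034, 0.0918]
eef_rot: [-3.142, 0.0, 1.695]
force: [-0.1, 0.0, -0.9]
grip_width: 0.0333
grip_force: 25.0
```

```bash
python3 g.py .4187 .2045 .043 1.695 1
```

```text
total [ 0.0013  0.0011 -0.0488] [-0.  0. -0.] t 25.4
[0.001, 0.001, 0.049, -0.0, 0.0, -0.0]
```

Request:
servo_tool(
  plan=[
    [20, 0.001, 0.001, 0.015, 0, 0, 0],
    [20, 0, 0, 0.015, 0, 0, 0],
    [20, 0, 0, 0.01, 0, 0, 0],
    [20, 0, 0, 0.005, 0, 0, 0],
    [20, 0, 0, 0.002, 0, 0, 0],
    [20, 0, 0, 0, 0, 0, 0],
    [20, 0, 0, 0, 0, 0, 0],
    [20, 0, 0, 0, 0, 0, 0],
  ],
)

```text
time_s: 26.4
ee_pos: [0.4184, 0.2045, 0.0447]
eef_rot: [3.141, -0.0, 1.695]
force: [-0.5, 0.7, -1.3]
grip_width: 0.0327
grip_force: 25.0
```

Request:
servo_tool(
  plan=[
    [20, 0, 0, 0.001, 0, 0, 0],
    [20, 0, 0, 0, 0, 0, 0],
    [45, 0, 0, 0, 0, 0, 0],
    [65, 0, 0, 0, 0, 0, 0],
    [65, 0, 0, 0, 0, 0, 0],
    [65, 0, 0, 0, 0, 0, 0],
    [65, 0, 0, -0.02, 0, 0, 0],
    [65, 0, 0, -0.03, 0, 0, 0],
  ],
)

```text
time_s: 27.4
ee_pos: [0.4178, 0.2043, 0.0935]
eef_rot: [-3.14, 0.0, 1.695]
force: [0.0, 0.1, 0.1]
grip_width: 0.061
grip_force: 0.0
```

Request:
servo_tool(
  plan=[
    [65, 0, 0, -0.04, 0, 0, 0],
    [65, 0, 0, -0.04, 0, 0, 0],
    [65, 0, 0, -0.03, 0, 0, 0],
    [65, 0, 0, 0, 0, 0, 0],
    [65, 0, 0, 0, 0, 0, 0],
    [65, 0, 0, 0, 0, 0, 0],
    [65, 0, 0, 0, 0, 0, 0],
    [65, 0, 0, 0, 0, 0, 0],
  ],
)

```text
time_s: 28.4
ee_pos: [0.4181, 0.2044, 0.2031]
eef_rot: [-3.141, 0.0, 1.695]
force: [1.0, 0.3, -0.8]
grip_width: 0.0611
grip_force: 0.0
```

```bash
python3 g.py .4225 -.1831 .2 1.438 10
```

```text
total [ 0.0044 -0.3875 -0.0031] [-0.001  0.     0.257] t 28.4
[-0.039, -0.004, 0.0, -0.0, 0.0, 0.026]
[-0.039, -0.003, 0.0, -0.0, 0.0, 0.026]
[-0.039, -0.002, 0.0, -0.0, 0.0, 0.026]
[-0.039, -0.001, 0.0, -0.0, 0.0, 0.026]
[-0.039, -0.0, 0.0, -0.0, 0.0, 0.026]
[-0.039, 0.001, 0.0, -0.0, 0.0, 0.026]
[-0.039, 0.002, 0.0, -0.0, 0.0, 0.026]
[-0.039, 0.003, 0.0, -0.0, 0.0, 0.026]
[-0.039, 0.004, 0.0, -0.0, 0.0, 0.026]
[-0.038, 0.005, 0.0, -0.0, 0.0, 0.026]
```

Request:
servo_tool(
  plan=[
    [65, -0.03, -0.003, 0, 0, 0, 0.02],
    [65, -0.041, -0.003, 0, 0, 0, 0.03],
    [65, -0.041, -0.002, 0, 0, 0, 0.03],
    [65, -0.041, -0.001, 0, 0, 0, 0.03],
    [65, -0.041, 0, 0, 0, 0, 0.03],
    [65, -0.041, 0.001, 0, 0, 0, 0.03],
    [65, -0.041, 0.002, 0, 0, 0, 0.03],
    [65, -0.041, 0.004, 0, 0, 0, 0.03],
  ],
)

```text
time_s: 29.4
ee_pos: [0.4238, -0.1144, 0.2035]
eef_rot: [3.141, 0.0, 1.464]
force: [1.0, -0.2, 0.5]
grip_width: 0.0613
grip_force: 0.0
```

Request:
servo_tool(
  plan=[
    [65, -0.038, 0.004, 0, 0, 0, 0.027],
    [65, -0.025, 0.002, 0.01, 0, 0, 0],
    [65, -0.009, 0.001, 0.025, 0, 0, 0],
    [65, 0, 0, 0.03, 0, 0, 0],
    [65, 0, 0, 0.025, 0, 0, 0],
    [65, 0, 0, 0, 0, 0, 0],
    [65, 0, 0, 0, 0, 0, 0],
    [65, 0, 0, 0, 0, 0, 0],
  ],
)

```text
time_s: 30.4
ee_pos: [0.4229, -0.1855, 0.1145]
eef_rot: [3.14, 0.001, 1.438]
force: [0.5, 0.1, -0.8]
grip_width: 0.0611
grip_force: 0.0
```

```bash
python3 g.py .4225 -.1831 .043 1.438 1
```

```text
total [-0.0004  0.0024 -0.0715] [ 0.002  0.001 -0.   ] t 30.4
[0.002, -0.001, 0.071, 0.002, 0.001, -0.0]
```

Request:
servo_tool(
  plan=[
    [65, 0.002, -0.001, 0.01, 0, 0, 0],
    [65, 0, 0, 0.02, 0, 0, 0],
    [65, 0, 0, 0.022, 0, 0, 0],
    [65, 0, 0, 0.02, 0, 0, 0],
    [65, 0, 0, 0, 0, 0, 0],
    [20, 0, 0, 0, 0, 0, 0],
    [20, 0, 0, 0, 0, 0, 0],
    [20, 0, 0, 0, 0, 0, 0],
  ],
)

```text
time_s: 31.4
ee_pos: [0.4219, -0.1833, 0.0419]
eef_rot: [3.141, 0.0, 1.438]
force: [0.2, 1.2, 0.1]
grip_width: 0.0343
grip_force: 0.0
```

Request:
servo_tool(
  plan=[
    [20, 0, 0, 0, 0, 0, 0],
    [20, 0, 0, 0, 0, 0, 0],
    [20, 0, 0, -0.02, 0, 0, 0],
    [20, 0, 0, -0.03, 0, 0, 0],
    [20, 0, 0, -0.04, 0, 0, 0],
    [20, 0, 0, -0.04, 0, 0, 0],
    [20, 0, 0, -0.03, 0, 0, 0],
    [20, 0, 0, 0, 0, 0, 0],
  ],
)

```text
time_s: 32.4
ee_pos: [0.4222, -0.1835, 0.2026]
eef_rot: [3.139, 0.001, 1.438]
force: [0.5, -0.8, -2.9]
grip_width: 0.0331
grip_force: 25.0
```

```bash
python3 g.py .4961 .214 .2 1.695 10
```

```text
total [ 0.0739  0.3975 -0.0026] [ 0.003  0.001 -0.257] t 32.4
[0.04, 0.002, 0.0, 0.0, 0.0, -0.026]
[0.04, 0.003, 0.0, 0.0, 0.0, -0.026]
[0.04, 0.004, 0.0, 0.0, 0.0, -0.026]
[0.04, 0.005, 0.0, 0.0, 0.0, -0.026]
[0.04, 0.006, 0.0, 0.0, 0.0, -0.026]
[0.04, 0.007, 0.0, 0.0, 0.0, -0.026]
[0.04, 0.008, 0.0, 0.0, 0.0, -0.026]
[0.039, 0.009, 0.0, 0.0, 0.0, -0.026]
[0.039, 0.01, 0.0, 0.0, 0.0, -0.026]
[0.039, 0.011, 0.0, 0.0, 0.0, -0.026]
```

Request:
servo_tool(
  plan=[
    [20, 0.03, 0.002, 0, 0, 0, -0.02],
    [20, 0.042, 0.003, 0, 0, 0, -0.03],
    [20, 0.042, 0.004, 0, 0, 0, -0.03],
    [20, 0.042, 0.006, 0, 0, 0, -0.03],
    [20, 0.042, 0.007, 0, 0, 0, -0.03],
    [20, 0.042, 0.008, 0, 0, 0, -0.03],
    [20, 0.042, 0.009, 0, 0, 0, -0.03],
    [20, 0.041, 0.01, 0, 0, 0, -0.03],
  ],
)

```text
time_s: 33.4
ee_pos: [0.4808, 0.1399, 0.1993]
eef_rot: [-3.139, 0.0, 1.669]
force: [0.4, -1.0, -2.1]
grip_width: 0.0331
grip_force: 25.0
```

Request:
servo_tool(
  plan=[
    [20, 0.04, 0.01, 0, 0, 0, -0.027],
    [20, 0.025, 0.006, 0, 0, 0, 0],
    [20, 0.009, 0.001, 0.02, 0, 0, 0],
    [20, 0, 0, 0.03, 0, 0, 0],
    [20, 0, 0, 0.03, 0, 0, 0],
    [20, 0, 0, 0.02, 0, 0, 0],
    [20, 0, 0, 0, 0, 0, 0],
    [20, 0, 0, 0, 0, 0, 0],
  ],
)

```text
time_s: 34.4
ee_pos: [0.4902, 0.2139, 0.1014]
eef_rot: [-3.141, 0.0, 1.695]
force: [-0.1, -0.6, -1.9]
grip_width: 0.0331
grip_force: 25.0
```

```bash
python3 g.py .4961 .214 .043 1.695 1
```

```text
total [ 0.0059  0.0001 -0.0584] [-0.  0. -0.] t 34.4
[-0.001, 0.006, 0.058, -0.0, 0.0, -0.0]
```

Request:
servo_tool(
  plan=[
    [20, -0.001, 0.006, 0, 0, 0, 0],
    [20, 0, 0, 0.016, 0, 0, 0],
    [20, 0, 0, 0.016, 0, 0, 0],
    [20, 0, 0, 0.015, 0, 0, 0],
    [20, 0, 0, 0.007, 0, 0, 0],
    [20, 0, 0, 0.003, 0, 0, 0],
    [20, 0, 0, 0, 0, 0, 0],
    [20, 0, 0, 0, 0, 0, 0],
  ],
)

```text
time_s: 35.4
ee_pos: [0.4965, 0.2138, 0.0449]
eef_rot: [3.141, -0.0, 1.695]
force: [-0.8, -0.4, -2.5]
grip_width: 0.0332
grip_force: 25.0
```

Request:
servo_tool(
  plan=[
    [20, 0, 0, 0.001, 0, 0, 0],
    [20, 0, 0, 0, 0, 0, 0],
    [45, 0, 0, 0, 0, 0, 0],
    [65, 0, 0, 0, 0, 0, 0],
    [65, 0, 0, 0, 0, 0, 0],
    [65, 0, 0, 0, 0, 0, 0],
    [65, 0, 0, -0.02, 0, 0, 0],
    [65, 0, 0, -0.03, 0, 0, 0],
  ],
)

```text
time_s: 36.4
ee_pos: [0.4958, 0.2135, 0.0935]
eef_rot: [-3.14, 0.0, 1.695]
force: [-0.3, 0.1, -0.1]
grip_width: 0.0614
grip_force: 0.0
```

Request:
servo_tool(
  plan=[
    [65, 0, 0, -0.04, 0, 0, 0],
    [65, 0, 0, -0.04, 0, 0, 0],
    [65, -0.03, 0, -0.03, 0, 0, 0],
    [65, -0.04, 0, -0.02, 0, 0, 0],
    [65, -0.04, 0, 0, 0, 0, 0],
    [65, -0.03, 0, 0, 0, 0, 0],
    [65, -0.01, 0, 0, 0, 0, 0],
    [65, 0, 0, 0, 0, 0, 0],
  ],
)

```text
time_s: 37.4
ee_pos: [0.5148, 0.0649, 0.2234]
eef_rot: [-3.141, -0.0, 1.694]
force: [-0.6, -0.2, -0.2]
grip_width: 0.0612
grip_force: 0.0
```

```bash
python3 - <<'E'
from m import *
from station import ctrl
C=dict(red=(.6509,.2335),yellow=(.5735,.2239),green=(.4961,.2143),blue=(.4187,.2047))
for n in("wrist","scene"):
    c=ctrl.camera(n);cv2.imwrite(f"pics/{n}9.png",c["pixels"][:,:,::-1]);q=cloud(c).reshape(-1,3)
    for k,(x,y) in C.items():
        s=(abs(q[:,0]-x)<.036)&(abs(q[:,1]-y)<.08)&(q[:,2]>.069)&(q[:,2]<.09)
        if s.sum()>10:
            r=cv2.minAreaRect(q[s,:2].astype(np.float32));print(n,k,s.sum(),(np.array(r[0])-[x,y]).round(4),np.round(r[1],3),round(r[2],1),np.percentile(q[s,2],95).round(4))
E
```

```text
wrist red 3389 [ 0.0014 -0.0155] [0.032 0.103] 6.9 0.0789
wrist yellow 3313 [ 0.0013 -0.0146] [0.031 0.1  ] 7.1 0.0788
wrist green 3333 [ 0.0017 -0.0152] [0.031 0.101] 7.1 0.0788
wrist blue 3319 [ 0.0017 -0.0147] [0.031 0.1  ] 7.5 0.0789
scene red 744 [ 0.0023 -0.0039] [0.033 0.13 ] 7.0 0.0793
scene yellow 632 [ 0.0021 -0.0015] [0.032 0.13 ] 7.4 0.0796
scene green 533 [ 0.0047 -0.0019] [0.034 0.129] 7.7 0.0793
scene blue 463 [ 0.0031 -0.0013] [0.031 0.13 ] 6.6 0.0794
```

View pics/wrist9.png

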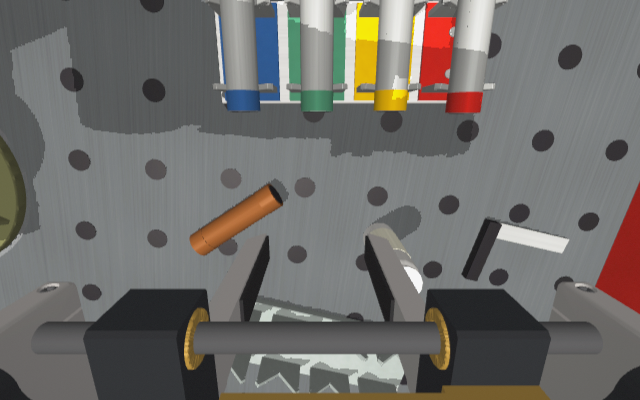

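View pics/scene9.png

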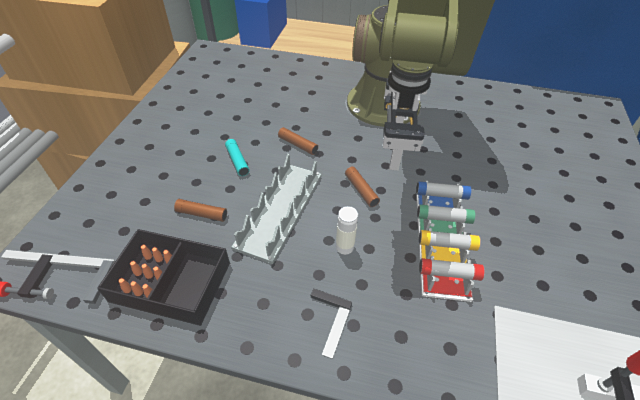

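All four tubes sit level in the cradles of their own colours, at (242,50), (317,55), (392,55) and (470,55) in the wrist view. Scene depth puts each one within 5 mm of centre. In the wrist view the far ends are cut off by the frame, which explains its short lengths. The gripper is clear, and the can and square have not moved.

```bash
python3 -c "
from station import ctrl
print(ctrl.hand_in())"
```

```text
the job is handed in; nothing more can be done
None
```

All four tubes lie in the cradles of their own colours, measured level and within about 5 mm of centre, the spray can and square look unmoved, and the job was handed in at about 37.5 s; the hand-in call returned no verdict.

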